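# Fit the test gauge to the extinguishing-system coupler

### The job

Fit the round test gauge onto the quick coupler that stands on the metal manifold, for the inspection of the kitchen's extinguishing system. First pull the coupler's sleeve back (down) until it stays back by itself, and let go of it; then take the gauge from the rack and push its plug into the coupler until the sleeve springs fully forward and locks it, and let go. Be gentle: never ram the coupler, which sits on a spring seat and bears no more than about 28 N of downward push; leave the square-headed spare plug in the rack.

Things in the scene. Friction and masses are not known exactly. Their poses are not given: they have to be found in the camera images.
- manifold: aluminium block fixed to the counter, 100 x 140 x 50 mm (x, y, z), with 26 mm pipe stubs out of its y ends (50 mm long at +y, 30 mm at -y); origin at the centre of its underside. The brass quick coupler stands upright on the middle of its top, mouth up: tube 26 mm outside, funnel 24 mm wide at the rim narrowing to an 18 mm bore 5 mm down.
- mouth_mark (a point): nominal centre of the coupler's mouth, z up, 114 mm above the counter, fixed to the manifold. The coupler stands on a threaded stem, screwed in by hand: its true axis is up to 1.5 mm off this point in x and in y, and the whole coupler (sleeve too) stands anywhere from 10 mm lower to 10 mm higher than nominal. That is not measured: feel for it.
- flange_mark (a point): nominal centre of the upper face of the sleeve's flange with the sleeve forward, 27 mm below mouth_mark (off like it). Steel sleeve round the tube: ringed barrel 36 mm outside, 24 mm high above the flange, its top 3 mm below the mouth; flange 48 mm across, 6 mm thick. Sleeve forward, catches shut the bore 9 mm down: no plug can enter.
- sleeve (a joint): travel of the sleeve, m: 0 = forward (up, as at the start), 0.012 = fully back, straight down, hard stop. Its spring pushes up with 2 N at 0, 5 N at 0.012. Pulled past about 0.010, a plunger (dark disc, 18 mm) springs up in the bore and the sleeve, let go, stays back at about 0.008. It springs forward to 0 only when a plug is pushed in deep enough.
- seat (a joint): how far the spring seat under the coupler has sunk, m: it begins to sink at about 3 N of downward push on any part of the coupler, sleeve included, then sinks 1 mm for each 20 N. More than 0.00125 (about 28 N) is ramming the coupler.
- gauge: round steel test gauge, white dial on top, upright in one rack hole; 0.14 to 0.24 kg. Origin at its plug's tip, z up its axis. Brass plug: chamfered nose 16 mm in diameter, 8 mm long; groove 9 mm high; 16 mm stem. Pushed in, it meets the plunger's spring (2 to 7 N, and a few N of rubbing). Tip 23 mm below the true mouth frees the sleeve; 24.5 is a hard stop; locked, it rests at 22.
- gauge_case (a point): middle of the gauge's round case, 52 mm above the plug's tip on the axis; the case is 42 mm in diameter and reaches 18 mm above and below this point. Grip the gauge here.
- rack: grey plastic block fixed to the counter, 70 x 170 x 38 mm, with two 21 mm through holes 45 mm either side of its centre along its y; origin at the centre of its underside. The gauge's case rests on its top, the plug's tip 4 mm above the counter. Gauge and spare may be in either hole.
- spare: steel blanking plug with a square head, 34 x 34 x 20 mm, in the rack's other hole; its head lies 34 to 54 mm above its origin. It stays where it is.
- plunger (a joint): height of the plunger in the bore, m: 0 as at the start (its top 14 mm below the true mouth, held down by the catches); 0.008 = risen (6 mm below the mouth), keeping the sleeve back; pushed down by the plug's tip, -0.008 with the plug locked, -0.0105 its hard stop.
Not all that is in view belongs to the job. Leave any green or orange look-alike of the manifold alone.

How it is judged:
By the outcome, as a careful person would: the job done as asked, in the order asked, and still so for the second after the job is handed in, with the robot touching nothing.
It also fails if it takes over 67 s, if anything falls off the work surface, if the arm or the gripper's body presses on something with over 40 N, if the wrist force passes 120 N, or if a joint passes its speed limit or range.

### The arm

A 6-joint arm with a two-finger parallel gripper is mounted at the origin on the work surface. World frame = base frame: x ahead of the robot, y to its left, z up, the work surface at z = 0. Lengths are in mm, angles in rad, forces in N, time in s.
With the tool pointing down it reaches from about 350 to 775 mm from the base axis. Payload 7.3 kg.
Tool frame: the origin (TCP) lies at the very end of the fingers, on their centre line; the grasp point (between the pads) lies 19 mm behind it; z points along the fingers, y is the line along which they close (so a half turn about z gives the same grasp; the last joint's range is limited). The gripper opens to 92 mm and grips with 3 to 60 N. Pads are 19 mm wide; open, the fingers measure 130 mm over their backs; the gripper's body (75 mm by 190 mm) begins 47 mm behind the grasp point.
Start: joints at [-1.252, 0.342, 1.524, -0, 1.275, -0.146], TCP at [235.352, -469.312, 226.741] pointing down, gripper open.
Joint ranges: [-2.53, 2.53], [-0.77, 2.02], [0.04, 2.7], [-1, 4.14], [0.28, 2.66], [-3.11, 3.11]. Speed limits (rad/s): [2.57, 2.57, 3.14, 3.14, 3.14, 3.14].

### API

Orientations are given as [roll, pitch, yaw] about the fixed x, y, z axes, in that order (R = Rz(yaw) Ry(pitch) Rx(roll)).
In Python, from plant import bot gives the robot as it stands.
- The arm moves only by the tool apply_moves, never from a script. Its argument "motion" is text: rows parted by semicolons, each of 4 numbers parted by spaces: the shift along the tool's x, y, z in m, then the turn about the tool's z in degrees. A call has 1 to 8 rows; each row shifts and turns the commanded pose from where the row before left it, along the tool's axes as they then stand; what a row does not reach is not made up. A row lasts 1/8 s, in which the tool goes at most 62.5 mm and 10.7 degrees, less where a joint would pass 70% of its speed; a pose out of reach is approached as far as the arm can. A call with a gripper value outside its range is refused whole. "fingers" is the opening, from -1 (shut) to 1 (fully open), set as the call begins (left out, the last holds). The fingers move at their own pace and stop on an object; the grip force is fixed at half the most. Time passes only in rows, so rows that do not move let the fingers close. It gives the time, the measured TCP pose, the force, the opening and the grip force at its end, in the units of the state.
- bot.get_obs(): the state, without advancing time (a new reading comes with each control period).
- bot.capture(name): name is "side" or "top" or "wrist"; returns a dict with "img" (400x640x3 uint8, blue, green, red), "range_z" (400x640 float32, mm along the optical axis (not along the pixel's ray), 0 where there is no reading), "fx", "fy", "cx", "cy" (pixels), "D" ([k1, k2, p1, p2, k3] as OpenCV has them; the pictures are not rectified), "world_from_camera" (4x4, takes a point from camera to world coordinates); the wrist camera has in their place "mount" (4x4, takes a point from camera to tool coordinates, whose origin is the TCP and whose axes are the flange's). Camera axes: x right, y down, z forward; pixel columns grow to the right and rows downward; lengths in mm; the calibration is good to about 2 mm. A picture is of the moment at which its call begins: read the wrist's pose just before it.
- bot.close_job(): hands the job in; it is judged then, once.
Trained networks look in a picture, given as the dict that the camera call returned (one of the last four; its "shot" number tells which), for a name from the list of things; names that differ only in an ending like _2 or _b are one class to them, and where a whole thing is asked for, a point or a joint stands for the part that bears it (a point fixed in the world has none). Each returns a list of dicts, best first, with "p" (0 to 1); they miss things now and then, are a little off and sometimes report something else, mostly with a low value. They report only what shows in the picture. A call takes as long as a camera call. They do not tell look-alikes from the thing itself.
- bot.cut_out(picture, thing): "pixels" (400x640 bool, what is visible of it) and "point" ([column, row] in pixels, amid what is visible of it).
The state is a dict: "time": time; "joint_positions": joint angles; "dq": joint speeds; "tau": joint torques, N m; "tool_pos": TCP position; "tcp_rot": TCP orientation; "contact_force": force on the tool from outside, world axes, zero at the start; "moment": the same for the moment, N m; "grip_width": finger opening in mm; "finger_force": force on a finger pad.
Only numpy, scipy, OpenCV 4.12 (cv2) and the standard library are available. Lean on these libraries where they do the work, as an engineer would, in place of code of your own. Each camera call takes 0.05 s, during which the arm holds its last target. There are 200 camera calls.

## Working session

There is one attempt and no reset: what is moved stays moved. The work goes in short steps, Python scripts to look and compute and a tool call to move; the robot and the scene stay as the last step left them, time stands still between calls to the robot, and variables do not carry over. Pictures are saved under pics/ and viewed, at most 10 in all, crops included, and the job is handed in when it is done.

Besides the shell and the picture viewer there is one more tool, called after "Request:" as a command line: name --argument value ..., lists and objects as JSON in quotes. apply_moves: Moves the arm, as the interface text tells. Its arguments: {"type":"object","properties":{"motion":{"type":"string"},"fingers":{"type":"number"}},"required":["motion"]}

```bash
ls; mkdir -p pics
python3 - <<'E'
from plant import bot
import cv2,numpy as np
o=bot.get_obs();print(o)
ims=[]
for n in["side","top"]:
    c=bot.capture(n);ims.append(c["img"])
    for t in["manifold","gauge","rack","spare"]:
        for r in bot.cut_out(c,t)[:3]: print(n,t,r["p"],r["point"],r["pixels"].sum())
    np.savez(f"{n}.npz",**{k:v for k,v in c.items()})
w=np.vstack(ims);print(w.shape)
cv2.imwrite("pics/a.png",cv2.resize(w,(480,600)))
cv2.imwrite("pics/side.png",ims[0]);cv2.imwrite("pics/top.png",ims[1])
E
```

```text
pics
{'time': 0.0, 'joint_positions': array([-1.25197993e+00,  3.42729790e-01,  1.52499968e+00, -1.99889936e-06,
        1.27538658e+00, -1.46014860e-01]), 'dq': array([-0.00402255,  0.0002655 , -0.00033915,  0.00070715, -0.00149168,
        0.00087413]), 'tau': array([-1.97103168e-04, -4.31243670e+01, -2.44225073e+01,  7.16064451e-02,
        5.54354070e-02, -1.06525545e-04]), 'tool_pos': array([ 235.22979112, -468.91002296,  226.04733936]), 'tcp_rot': array([-3.14008519e+00, -2.19758460e-04,  4.64831677e-01]), 'contact_force': array([ 0.30222934, -0.10069779,  0.22208572]), 'moment': array([ 0.02926359, -0.00838625, -0.05980956]), 'finger_force': 0.0, 'grip_width': 91.89304745726005}
side manifold 0.91 [386.5, 178.4] 2605
side manifold 0.83 [397.6, 348.9] 8726
side manifold 0.56 [254.7, 293.2] 5811
side gauge 0.91 [298.7, 163.9] 316
side rack 0.81 [304.2, 176.4] 1102
side spare 0.74 [309.9, 150.6] 113
top manifold 0.96 [238.6, 164.2] 4882
top manifold 0.89 [439.6, 240.0] 5280
top manifold 0.61 [199.8, 273.5] 5530
top gauge 0.64 [411.8, 142.2] 365
top rack 0.68 [428.6, 144.9] 2264
top rack 0.25 [238.1, 161.5] 4760
top spare 0.79 [455.4, 137.1] 301
(800, 640, 3)
```

View pics/top.png

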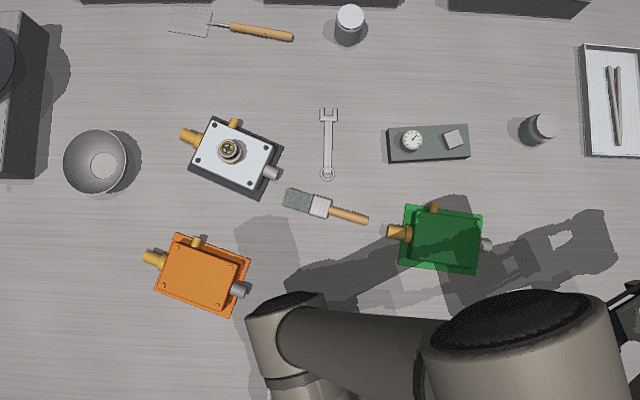

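View pics/side.png

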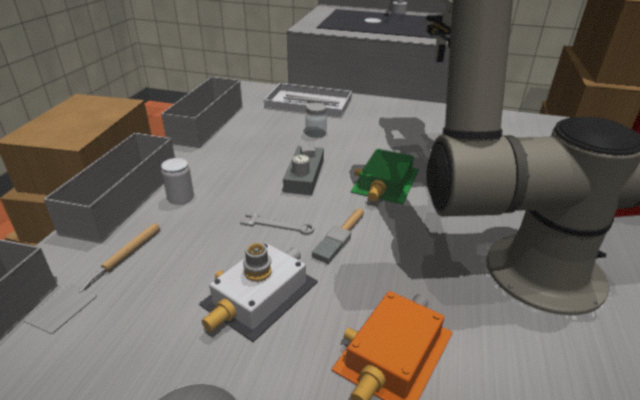

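Top view: metal manifold at (234,160) with its coupler at (230,150). The look-alikes are the orange block (205,275) and green block (440,240). The round gauge is at (412,140) and the square spare at (455,138). I choose the metal block and the round dial.

```bash
cat > h.py <<'E'
import numpy as np,cv2
from scipy.spatial.transform import Rotation as Ro
from plant import bot
def cloud(c,T=None):
    K=np.array([[c["fx"],0,c["cx"]],[0,c["fy"],c["cy"]],[0,0,1]],float)
    v,u=np.mgrid[0:400,0:640]
    n=cv2.undistortPoints(np.stack([u,v],-1).reshape(-1,1,2).astype(float),K,np.array(c["D"],float)).reshape(400,640,2)
    z=c["range_z"].astype(float)
    P=np.dstack([n[...,0]*z,n[...,1]*z,z])
    if T is None: T=c["world_from_camera"]
    P=P@T[:3,:3].T+T[:3,3]; P[z==0]=np.nan
    return P
def wrist():
    o=bot.get_obs();c=bot.capture("wrist")
    T=np.eye(4);T[:3,:3]=Ro.from_euler("xyz",o["tcp_rot"]).as_matrix();T[:3,3]=o["tool_pos"]
    return o,c,cloud(c,T@c["mount"])
E
python3 - <<'E'
from h import *
for n in["top","side"]:
    d=np.load(n+".npz",allow_pickle=True);P=cloud(d)
    print(n,d["world_from_camera"][:3,3],d["fx"])
    b=(slice(110,205),slice(175,290)) if n=="top" else (slice(235,335),slice(195,320))
    Q=P[b].reshape(-1,3);Q=Q[~np.isnan(Q[:,0])]
    t=Q[(abs(Q[:,2]-50)<5)];r=cv2.minAreaRect(t[:,:2].astype(np.float32));print("manifold top",len(t),r,np.median(t[:,2]))
    for lo,hi in[(75,95),(95,108),(108,130)]:
        q=Q[(Q[:,2]>lo)&(Q[:,2]<hi)]
        if len(q)>3:print(lo,len(q),q.mean(0),q.min(0),q.max(0))
    b=(slice(115,170),slice(380,475)) if n=="top" else (slice(140,195),slice(275,330))
    Q=P[b].reshape(-1,3);Q=Q[~np.isnan(Q[:,0])]
    t=Q[abs(Q[:,2]-38)<5];print("rack",cv2.minAreaRect(t[:,:2].astype(np.float32)))
    q=Q[(Q[:,2]>65)];print("gauge",len(q),np.median(q,0),cv2.minEnclosingCircle(q[:,:2].astype(np.float32)))
    q=Q[(Q[:,2]>48)&(Q[:,2]<60)];print("spare/gauge side",len(q),np.median(q,0))
E
```

```text
top [330.13587081  38.6834276  983.28668884] 467.5734896310069
manifold top 2793 ((507.2592468261719, 203.93666076660156), (153.95535278320312, 100.53142547607422), 66.88130187988281) 49.268621682905746
75 208 [500.76873774 193.46151597  82.71325804] [482.42746384 175.06016816  75.09048994] [530.00399934 220.79869963  94.90546414]
95 233 [505.60167537 197.5958822  101.8835548 ] [487.55551422 181.01667888  95.04541277] [524.80307389 213.73591436 107.62947967]
rack ((543.3909912109375, -210.13609313964844), (71.89166259765625, 171.42958068847656), 5.535104751586914)
gauge 329 [ 537.8513376  -164.1881994    73.07749942] ((538.5972900390625, -164.7476043701172), 21.031017303466797)
spare/gauge side 303 [ 544.24961674 -251.24742      56.22251845]
side [259.54542451 734.6388954  606.36921529] 457.58975078241116
manifold top 2633 ((505.64276123046875, 201.7595977783203), (151.76321411132812, 101.49861907958984), 67.4177017211914) 49.19697886557606
75 336 [500.24691671 207.19526541  82.93340295] [481.66155767 177.47658298  75.08631596] [527.76042279 221.24416995  94.90746386]
95 292 [503.8831532  199.07044767 101.33429163] [487.18547639 178.79327351  95.00165152] [522.1288993  215.88465846 107.13992877]
rack ((542.193115234375, -212.65850830078125), (70.56430053710938, 179.38148498535156), 5.404443740844727)
gauge 177 [ 536.61994341 -159.02092009   74.90737977] ((537.5097045898438, -167.57083129882812), 23.941852569580078)
spare/gauge side 196 [ 540.1719358  -240.72823258   56.93154224]
```

Request:
apply_moves --motion "0.051 -0.017 0 0;0.051 -0.017 0 0;0.051 -0.017 0 0;0.051 -0.017 0 0;0.051 -0.017 0 0;0.051 -0.017 0 0;0.051 -0.017 0 0;0.050 -0.018 0 0" --fingers 1

```text
time: 1.5
tool_pos: [538.9, -163.0, 226.8]
tcp_rot: [3.141, -0.0, 0.465]
contact_force: [0.7, -0.4, 0.8]
grip_width: 91.6
finger_force: 0.0
```

Request:
apply_moves --motion "0 0 0 -10;0 0 0 -10;0 0 0 -10;0 0 0 -10;0 0 0 -10;0 0 0 -10;0 0 0 -9;0 0 0 0"

```text
time: 2.5
tool_pos: [537.7, -164.4, 226.7]
tcp_rot: [-3.142, 0.0, 1.668]
contact_force: [0.2, 0.9, 0.3]
grip_width: 91.8
finger_force: 0.0
```

```bash
cat > look.py <<'E'
from h import *
import sys
o,c,P=wrist();print(o["time"],o["tool_pos"],o["tcp_rot"],c["mount"].round(3).tolist())
cv2.imwrite("pics/%s.png"%sys.argv[1],c["img"]);np.save("P.npy",P)
for t in sys.argv[2:]:
    for r in bot.cut_out(c,t)[:2]:
        Q=P[r["pixels"]];Q=Q[~np.isnan(Q[:,0])]
        q=Q[Q[:,2]>np.nanpercentile(Q[:,2],90)-5]
        print(t,r["p"],r["point"],np.nanmedian(q,0),cv2.minEnclosingCircle(q[:,:2].astype(np.float32)),cv2.minAreaRect(q[:,:2].astype(np.float32)))
E
python3 look.py w1 gauge rack spare
```

```text
2.5 [ 537.74456263 -164.38954539  226.67553342] [-3.14150670e+00  3.94329955e-05  1.66767128e+00] [[-0.001, -0.969, -0.249, 66.549], [1.0, -0.001, -0.0, -1.246], [-0.0, -0.249, 0.969, -158.882], [0.0, 0.0, 0.0, 1.0]]
gauge 0.85 [322.2, 186.9] [ 537.27641201 -166.17051629   75.51965948] ((537.3226928710938, -167.00680541992188), 20.86370086669922) ((537.3036499023438, -166.8128662109375), (40.775108337402344, 40.49523162841797), 40.306434631347656)
rack 0.67 [320.2, 210.5] [ 539.52524469 -199.03256918   38.92834593] ((541.55712890625, -212.25489807128906), 91.6492691040039) ((541.34814453125, -212.3602752685547), (70.10231018066406, 170.7507781982422), 5.042123794555664)
spare 0.49 [321.4, 250.6] [ 546.27144449 -240.66817715   58.30854151] ((541.2701416015625, -243.02642822265625), 15.791193008422852) ((540.9330444335938, -240.5723876953125), (31.52322769165039, 6.883038520812988), 7.822566986083984)
```

Request:
apply_moves --motion "0.045 0 0 0;0.046 0 0 0;0.045 0.001 0 0;0.046 0 0 0;0.045 0.001 0 0;0.046 0.001 0 0;0.045 0.001 0 0;0.045 0 0 0" --fingers -0.1

```text
time: 3.7
tool_pos: [505.9, 198.7, 226.8]
tcp_rot: [3.141, 0.0, 1.667]
contact_force: [0.4, -0.3, 1.4]
grip_width: 40.9
finger_force: 0.0
```

Request:
apply_moves --motion "0 0 0 0;0 0 0 0"

```text
time: 3.95
tool_pos: [506.1, 196.9, 226.6]
tcp_rot: [-3.142, 0.001, 1.669]
contact_force: [0.4, 0.4, 0.0]
grip_width: 41.1
finger_force: 0.0
```

```bash
python3 look.py w2 manifold
python3 - <<'E'
from h import *
P=np.load("P.npy");Q=P.reshape(-1,3);Q=Q[(abs(Q[:,0]-506)<32)&(abs(Q[:,1]-198)<32)]
print(np.histogram(Q[:,2],bins=np.arange(45,130,2)))
for lo,hi in[(75,84),(84,98),(98,106),(105,125)]:
    q=Q[(Q[:,2]>lo)&(Q[:,2]<hi)]
    if len(q)>3:print(lo,len(q),np.median(q,0),cv2.minEnclosingCircle(q[:,:2].astype(np.float32)))
E
```

```text
3.95 [506.12455526 196.88922541 226.62227468] [-3.14151251e+00  5.72111097e-04  1.66875164e+00] [[-0.001, -0.969, -0.249, 66.55], [1.0, -0.001, -0.0, -1.246], [-0.0, -0.249, 0.969, -158.882], [0.0, 0.0, 0.0, 1.0]]
manifold 0.94 [113.1, 99.2] [258.87275886 262.34602104  50.82211731] ((256.2701416015625, 256.9864807128906), 84.40786743164062) ((258.92181396484375, 263.91741943359375), (152.93519592285156, 101.58014678955078), 71.3496322631836)
manifold 0.89 [326.1, 162.7] [502.55747326 208.65108346  50.91193035] ((503.5711364746094, 196.2212677001953), 83.76446533203125) ((505.3171691894531, 200.90574645996094), (149.45086669921875, 100.0024185180664), 67.27437591552734)
(array([  0,   6, 801, 735,  17,  11,  25,   8,   0,   0,   0,   0,   0,
         0,   0,   9,  50, 356,  83,   4,   5,  16,   9,  59, 108,  31,
       115,  77,  87, 425, 170,  80,   1,   0,   0,   0,   0,   0,   0,
         0,   0,   0]), array([ 45,  47,  49,  51,  53,  55,  57,  59,  61,  63,  65,  67,  69,
        71,  73,  75,  77,  79,  81,  83,  85,  87,  89,  91,  93,  95,
        97,  99, 101, 103, 105, 107, 109, 111, 113, 115, 117, 119, 121,
       123, 125, 127, 129]))
75 501 [502.8618796  209.50300347  80.17787282] ((504.5765686035156, 196.5476531982422), 23.76889991760254)
84 267 [504.23315742 197.37277534  93.6184086 ] ((503.9434509277344, 202.57818603515625), 17.163877487182617)
98 758 [504.56746166 197.50010054 103.80723828] ((504.4195251464844, 196.57052612304688), 18.1285343170166)
105 251 [504.49725426 195.90251374 106.42834956] ((504.6131591796875, 196.57968139648438), 17.17507553100586)
```

View pics/w2.png

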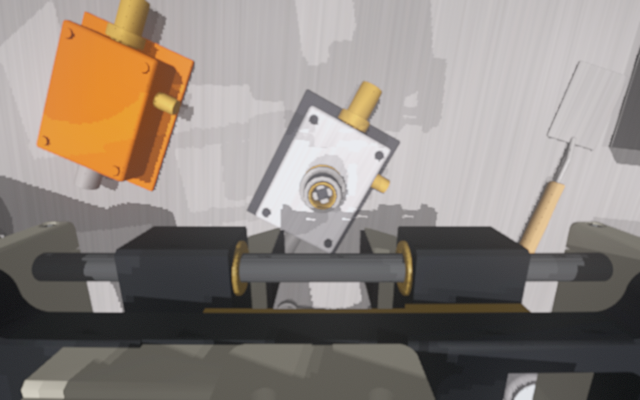

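The wrist view shows the coupler at pixel (322,193), between the finger lines. Its centre works out at (504.5,196.6), the flange is at about z 80 and the mouth at about 107. Descending beside the barrel.

Request:
apply_moves --motion "0 -0.0016 0.03 0;0 0 0.04 0;0 0 0.03 0;0 0 0.015 0;0 0 0.005 0;0 0 0.005 0;0 0 0 0" --fingers -0.09

```text
time: 4.92
tool_pos: [504.9, 197.1, 102.2]
tcp_rot: [3.141, -0.0, 1.669]
contact_force: [0.5, 0.0, 0.4]
grip_width: 42.1
finger_force: 0.0
```

Request:
apply_moves --motion "0 0 0.005 0;0 0 0.005 0;0 0 0.004 0;0 0 0 0;0 0 0 0"

```text
time: 5.55
tool_pos: [504.6, 197.1, 87.7]
tcp_rot: [3.141, 0.0, 1.669]
contact_force: [-0.0, 0.4, -0.2]
grip_width: 42.0
finger_force: 0.0
```

Request:
apply_moves --motion "0 0 0.002 0;0 0 0.002 0;0 0 0.001 0;0 0 0 0;0 0 0 0"

```text
time: 6.18
tool_pos: [504.6, 197.1, 82.7]
tcp_rot: [3.142, 0.0, 1.669]
contact_force: [0.1, -0.3, -0.5]
grip_width: 41.6
finger_force: 0.0
```

Request:
apply_moves --motion "0 0 0.001 0;0 0 0.001 0;0 0 0 0;0 0 0 0"

```text
time: 6.68
tool_pos: [504.5, 197.1, 80.7]
tcp_rot: [3.142, 0.0, 1.669]
contact_force: [-0.3, 0.1, 0.5]
grip_width: 41.8
finger_force: 0.0
```

Request:
apply_moves --motion "0 0 0.001 0;0 0 0.001 0;0 0 0 0;0 0 0 0"

```text
time: 7.18
tool_pos: [504.6, 197.1, 78.8]
tcp_rot: [3.141, 0.0, 1.669]
contact_force: [0.7, -0.5, 2.1]
grip_width: 41.6
finger_force: 0.9
```

Request:
apply_moves --motion "0 0 0.002 0;0 0 0.002 0;0 0 0.002 0;0 0 0 0;0 0 0 0"

```text
time: 7.8
tool_pos: [504.6, 197.1, 72.7]
tcp_rot: [3.141, 0.0, 1.669]
contact_force: [0.3, -0.1, 3.3]
grip_width: 42.3
finger_force: 1.5
```

Request:
apply_moves --motion "0 0 0.001 0;0 0 0.001 0;0 0 0.001 0;0 0 0 0;0 0 0 0"

```text
time: 8.43
tool_pos: [504.7, 197.1, 69.8]
tcp_rot: [3.141, 0.0, 1.669]
contact_force: [0.1, -0.3, 3.9]
grip_width: 42.1
finger_force: 1.8
```

Request:
apply_moves --motion "0 0 0.0005 0;0 0 0.0005 0;0 0 0 0;0 0 0 0"

```text
time: 8.93
tool_pos: [504.6, 197.1, 68.7]
tcp_rot: [3.141, 0.0, 1.669]
contact_force: [0.9, -0.1, 4.4]
grip_width: 41.7
finger_force: 2.0
```

Request:
apply_moves --motion "0 0 0.0005 0;0 0 0 0;0 0 0 0"

```text
time: 9.3
tool_pos: [504.6, 197.1, 68.2]
tcp_rot: [3.141, 0.0, 1.669]
contact_force: [1.1, 0.6, 4.1]
grip_width: 41.7
finger_force: 2.0
```

Request:
apply_moves --motion "0 0 0.0005 0;0 0 0 0;0 0 0 0"

```text
time: 9.68
tool_pos: [504.6, 197.1, 67.7]
tcp_rot: [3.141, 0.0, 1.669]
contact_force: [0.4, -0.2, 4.5]
grip_width: 42.2
finger_force: 2.1
```

Request:
apply_moves --motion "0 0 0.0003 0;0 0 0 0;0 0 0 0"

```text
time: 10.05
tool_pos: [504.6, 197.1, 67.5]
tcp_rot: [3.141, 0.0, 1.669]
contact_force: [1.5, 0.8, 5.5]
grip_width: 42.1
finger_force: 2.6
```

Request:
apply_moves --motion "0 0 0.0003 0;0 0 0 0;0 0 0 0"

```text
time: 10.42
tool_pos: [504.7, 197.1, 67.4]
tcp_rot: [3.141, 0.0, 1.669]
contact_force: [-0.3, 0.0, 6.1]
grip_width: 41.7
finger_force: 3.3
```

Request:
apply_moves --motion "0 0 -0.002 0;0 0 -0.003 0;0 0 -0.004 0;0 0 0 0;0 0 0 0"

```text
time: 11.05
tool_pos: [504.2, 197.0, 75.8]
tcp_rot: [-3.141, 0.0, 1.669]
contact_force: [-0.6, -1.1, -0.6]
grip_width: 41.6
finger_force: 0.0
```

Request:
apply_moves --motion "0 0 0 0;0 0 0 0;0 0 0 0" --fingers -0.174

```text
time: 11.42
tool_pos: [505.4, 197.1, 76.2]
tcp_rot: [3.14, -0.0, 1.669]
contact_force: [5.2, -0.1, -1.8]
grip_width: 38.0
finger_force: 2.6
```

Request:
apply_moves --motion "0 0 0 0;0 0 0 0;0 0 0 0" --fingers -0.196

```text
time: 11.8
tool_pos: [505.8, 197.2, 76.3]
tcp_rot: [3.139, -0.0, 1.669]
contact_force: [6.3, 0.1, -3.5]
grip_width: 37.0
finger_force: 3.3
```

Request:
apply_moves --motion "0 0.0015 0 0;0 0 0 0;0 0 0 0" --fingers -0.185

```text
time: 12.18
tool_pos: [505.8, 197.2, 76.0]
tcp_rot: [-3.141, 0.0, 1.669]
contact_force: [2.0, 0.2, -0.8]
grip_width: 37.7
finger_force: 1.0
```

Request:
apply_moves --motion "0 0.0005 0 0;0 0 0 0;0 0 0 0" --fingers -0.196

```text
time: 12.55
tool_pos: [506.1, 197.2, 76.0]
tcp_rot: [-3.141, 0.0, 1.669]
contact_force: [0.4, 0.3, -0.7]
grip_width: 36.9
finger_force: 1.7
```

Request:
apply_moves --motion "0 0 0 0;0 0 0 0;0 0 -0.01 0;0 0 -0.03 0;0 0 -0.05 0;0 0 -0.06 0;0 0 0 0;0 0 0 0" --fingers -0.05

```text
time: 13.55
tool_pos: [506.2, 197.2, 226.3]
tcp_rot: [3.141, 0.0, 1.669]
contact_force: [-1.0, -0.3, -0.4]
grip_width: 43.4
finger_force: 0.0
```

```bash
python3 look.py w3
python3 - <<'E'
from h import *
im=cv2.imread("pics/w3.png")[120:250,240:400];cv2.imwrite("pics/w3c.png",cv2.resize(im,None,fx=4,fy=4))
P=np.load("P.npy");Q=P.reshape(-1,3);Q=Q[(abs(Q[:,0]-506)<32)&(abs(Q[:,1]-198)<32)]
print(np.histogram(Q[:,2],bins=np.arange(65,115,2)))
for lo,hi in[(67,76),(90,98),(98,112)]:
    q=Q[(Q[:,2]>lo)&(Q[:,2]<hi)]
    if len(q)>3:print(lo,len(q),np.median(q,0),cv2.minEnclosingCircle(q[:,:2].astype(np.float32)))
E
```

```text
13.55 [506.20314055 197.19500574 226.28220481] [3.14136604e+00 5.78723051e-05 1.66910467e+00] [[-0.001, -0.969, -0.249, 66.551], [1.0, -0.001, -0.0, -1.245], [-0.0, -0.249, 0.969, -158.882], [0.0, 0.0, 0.0, 1.0]]
(array([  1,   5,  70, 354,  34,   3,  12,  15,   4,  17,   7,  22,  12,
        37,  39, 218, 116, 112, 217,  92, 120,  82,   0,   0]), array([ 65,  67,  69,  71,  73,  75,  77,  79,  81,  83,  85,  87,  89,
        91,  93,  95,  97,  99, 101, 103, 105, 107, 109, 111, 113]))
67 465 [502.39199813 209.03927043  71.81504796] ((504.2924499511719, 196.43870544433594), 23.938688278198242)
90 361 [504.5577491  205.07869111  95.8023624 ] ((504.4247131347656, 196.79307556152344), 18.260377883911133)
98 683 [504.39054374 196.31688149 102.21021612] ((504.29925537109375, 196.28466796875), 16.663515090942383)
```

View pics/w3c.png

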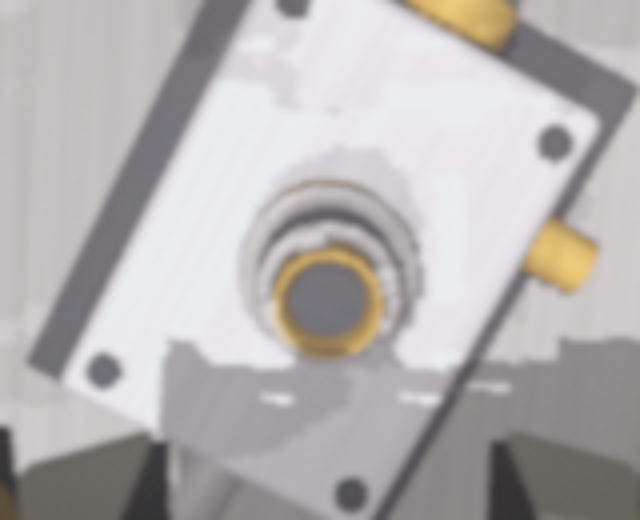

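The picture shows the dark plunger disc risen at crop (328,300) with the sleeve back, and the flange reads 71.8. Next is the gauge.

Request:
apply_moves --motion "-0.046 0 0 0;-0.046 0 0 0;-0.046 -0.001 0 0;-0.046 0 0 0;-0.046 -0.001 0 0;-0.046 0 0 0;-0.045 -0.001 0 0;-0.0446 0 0 0" --fingers 0.6

```text
time: 14.6
tool_pos: [538.7, -168.1, 224.4]
tcp_rot: [-3.139, -0.002, 1.669]
contact_force: [0.9, 0.3, -0.3]
grip_width: 73.4
finger_force: 0.0
```

Request:
apply_moves --motion "0 0 0.03 0;0 0 0.05 0;0 0 0.05 0;0 0 0.03 0;0 0 0.01 0;0 0 0 0;0 0 0 0"

```text
time: 15.48
tool_pos: [540.2, -167.2, 57.3]
tcp_rot: [3.14, 0.001, 1.669]
contact_force: [0.5, 0.7, -0.1]
grip_width: 73.4
finger_force: 0.0
```

Request:
apply_moves --motion "0 -0.0005 0.006 0;0 0 0.006 0;0 0 0.002 0;0 0 0 0"

```text
time: 15.98
tool_pos: [538.8, -166.9, 41.9]
tcp_rot: [-3.141, -0.0, 1.669]
contact_force: [-0.6, -0.3, 0.6]
grip_width: 73.5
finger_force: 0.0
```

Request:
apply_moves --motion "0 0 0 0;0 0 0 0;0 0 0 0;0 0 0 0" --fingers -0.065

```text
time: 16.48
tool_pos: [539.0, -166.9, 42.2]
tcp_rot: [3.141, 0.0, 1.669]
contact_force: [0.2, -0.2, 1.0]
grip_width: 43.8
finger_force: 0.0
```

Request:
apply_moves --motion "0 0 0 0;0 0 0 0;0 0 0 0;0 0 0 0" --fingers -0.4

```text
time: 16.98
tool_pos: [539.0, -166.9, 42.2]
tcp_rot: [3.141, 0.0, 1.669]
contact_force: [0.2, 0.4, 0.1]
grip_width: 41.2
finger_force: 30.0
```

Request:
apply_moves --motion "0 0 -0.005 0;0 0 -0.015 0;0 0 -0.03 0;0 0 -0.04 0;0 0 -0.04 0;0 0 0 0;0 0 0 0"

```text
time: 17.85
tool_pos: [538.4, -166.6, 171.9]
tcp_rot: [-3.141, -0.0, 1.669]
contact_force: [-1.0, -0.0, -1.6]
grip_width: 41.2
finger_force: 30.0
```

Request:
apply_moves --motion "0.02 0 0 0;0.04 0 0 0;0.06 0.001 0 0;0.06 0 0 0;0.06 0.001 0 0;0.06 0 0 0;0.04 0.001 0 0;0.0248 0 0 0"

```text
time: 18.85
tool_pos: [504.1, 199.3, 170.8]
tcp_rot: [-3.139, -0.0, 1.672]
contact_force: [0.2, -0.1, -1.7]
grip_width: 41.4
finger_force: 30.0
```

Request:
apply_moves --motion "0 0 0 0;0 0 0 0;0 0 0 0"

```text
time: 19.23
tool_pos: [506.0, 195.6, 171.8]
tcp_rot: [-3.141, 0.0, 1.668]
contact_force: [0.6, 0.2, -2.5]
grip_width: 41.6
finger_force: 30.0
```

Run:
```python
from h import *
o=bot.get_obs();print(o["tool_pos"],o["contact_force"],o["grip_width"])
c=bot.capture("side");P=cloud(c)
im=c["img"][170:330,190:340];w=bot.capture("wrist")["img"][120:330,200:440]
a=cv2.resize(im,(450,480));b=cv2.resize(w,(340,298));b=cv2.copyMakeBorder(b,0,182,0,0,0)
cv2.imwrite("pics/s4.png",np.hstack([a,b]))
```

```text
[505.99005183 195.58268392 171.80486161] [ 0.55552565  0.21923131 -2.52884632] 41.61626402791603
```

View pics/s4.png

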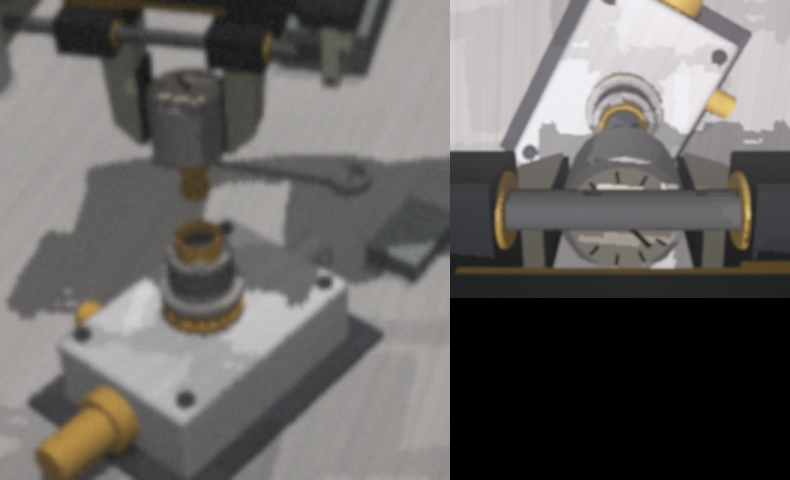

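The gauge hangs over the open coupler: plug at left crop (193,183), mouth at (198,240).

Request:
apply_moves --motion "0.0008 0 0.01 0;0 0 0.01 0;0 0 0.005 0;0 0 0 0;0 0 0 0"

```text
time: 19.95
tool_pos: [506.2, 197.3, 147.3]
tcp_rot: [3.141, 0.0, 1.669]
contact_force: [-0.3, 0.5, -2.3]
grip_width: 41.5
finger_force: 30.0
```

Request:
apply_moves --motion "0 0 0.001 0;0 0 0.001 0;0 0 0.001 0;0 0 0 0;0 0 0 0"

```text
time: 20.58
tool_pos: [506.1, 197.2, 144.1]
tcp_rot: [3.141, 0.0, 1.669]
contact_force: [0.8, -0.1, -2.1]
grip_width: 41.4
finger_force: 30.0
```

Request:
apply_moves --motion "0 0 0.001 0;0 0 0.001 0;0 0 0.001 0;0 0 0 0;0 0 0 0"

```text
time: 21.2
tool_pos: [506.0, 197.2, 141.1]
tcp_rot: [3.142, 0.0, 1.669]
contact_force: [0.7, -0.1, -1.3]
grip_width: 41.1
finger_force: 30.0
```

Request:
apply_moves --motion "-0.0006 0 0.001 0;0 0 0.001 0;0 0 0.001 0;0 0 0 0;0 0 0 0"

```text
time: 21.82
tool_pos: [506.1, 196.6, 138.4]
tcp_rot: [3.141, 0.0, 1.669]
contact_force: [-1.1, 0.1, 2.8]
grip_width: 41.9
finger_force: 30.0
```

Request:
apply_moves --motion "0 0 0.001 0;0 0 0.001 0;0 0 0.001 0;0 0 0 0;0 0 0 0"

```text
time: 22.45
tool_pos: [506.1, 196.6, 135.1]
tcp_rot: [3.142, 0.0, 1.669]
contact_force: [-1.5, 0.1, 3.9]
grip_width: 41.3
finger_force: 30.0
```

Request:
apply_moves --motion "0 0 0.001 0;0 0 0.001 0;0 0 0.001 0;0 0 0 0;0 0 0 0"

```text
time: 23.08
tool_pos: [506.2, 196.6, 132.0]
tcp_rot: [3.142, 0.0, 1.669]
contact_force: [-1.9, -0.3, 3.3]
grip_width: 41.6
finger_force: 30.0
```

Request:
apply_moves --motion "0 0 0.001 0;0 0 0.001 0;0 0 0.001 0;0 0 0.001 0;0 0 0 0;0 0 0 0"

```text
time: 23.82
tool_pos: [506.2, 196.6, 128.1]
tcp_rot: [3.141, 0.0, 1.669]
contact_force: [-1.5, -1.1, 4.3]
grip_width: 41.6
finger_force: 30.0
```

Request:
apply_moves --motion "0 0 0.001 0;0 0 0.001 0;0 0 0.001 0;0 0 0 0;0 0 0 0"

```text
time: 24.45
tool_pos: [506.2, 196.6, 125.2]
tcp_rot: [3.141, 0.0, 1.669]
contact_force: [-0.9, 0.3, 5.9]
grip_width: 41.5
finger_force: 30.0
```

Request:
apply_moves --motion "0 0 0.001 0;0 0 0.0005 0;0 0 0.0005 0;0 0 0 0;0 0 0 0"

```text
time: 25.08
tool_pos: [506.2, 196.6, 123.3]
tcp_rot: [3.141, 0.0, 1.669]
contact_force: [-0.6, -0.3, 6.9]
grip_width: 41.6
finger_force: 30.0
```

Request:
apply_moves --motion "0 0 0.0005 0;0 0 0.0005 0;0 0 0 0;0 0 0 0"

```text
time: 25.58
tool_pos: [506.2, 196.7, 122.0]
tcp_rot: [3.141, 0.0, 1.669]
contact_force: [-0.6, -1.1, 3.8]
grip_width: 41.6
finger_force: 30.0
```

Request:
apply_moves --motion "0 0 0.0005 0;0 0 0 0;0 0 0 0"

```text
time: 25.95
tool_pos: [506.2, 196.6, 121.6]
tcp_rot: [3.141, 0.0, 1.669]
contact_force: [-0.1, -0.8, 3.5]
grip_width: 41.4
finger_force: 30.0
```

Request:
apply_moves --motion "0 0 0.0005 0;0 0 0 0;0 0 0 0"

```text
time: 26.32
tool_pos: [506.2, 196.6, 121.1]
tcp_rot: [3.141, 0.0, 1.669]
contact_force: [-0.6, 0.5, 4.3]
grip_width: 41.7
finger_force: 30.0
```

The force dropped from 7 to 4 N, so the sleeve may have released. Checking it from the side.

```bash
cat > chk.py <<'E'
from h import *
import sys
c=bot.capture("side");P=cloud(c)
Q=P.reshape(-1,3);Q=Q[(abs(Q[:,0]-505)<30)&(abs(Q[:,1]-198)<30)]
print(np.histogram(Q[:,2],bins=np.arange(61,131,2)))
cv2.imwrite("pics/%s.png"%sys.argv[1],cv2.resize(c["img"][170:330,190:340],(600,600)))
E
python3 chk.py s5
```

```text
(array([  4,   0,   0,   0,   0,   4,  14,  37, 108,  39,  22,  17,  20,
        18,  22,  15,  29,  17,  25,  26,  78,  32,   9,   1,   0,   0,
         0,   1,  16,  26,  31,  32,  34,  28]), array([ 61,  63,  65,  67,  69,  71,  73,  75,  77,  79,  81,  83,  85,
        87,  89,  91,  93,  95,  97,  99, 101, 103, 105, 107, 109, 111,
       113, 115, 117, 119, 121, 123, 125, 127, 129]))
```

View pics/s5.png

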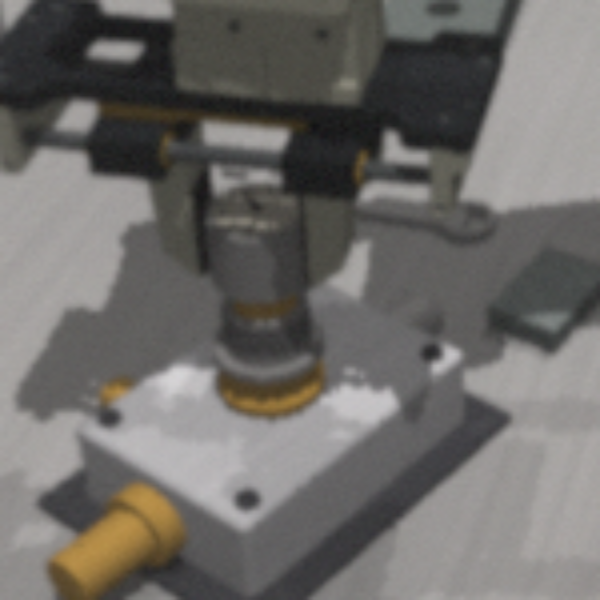

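The sleeve has sprung forward: flange at about 78 to 79 and barrel top at about 102. Releasing the gauge.

Request:
apply_moves --motion "0 0 -0.0005 0;0 0 -0.0005 0;0 0 0 0;0 0 0 0"

```text
time: 26.88
tool_pos: [506.2, 196.6, 122.1]
tcp_rot: [3.141, 0.0, 1.669]
contact_force: [0.0, -0.0, 3.8]
grip_width: 41.1
finger_force: 30.0
```

Request:
apply_moves --motion "0 0 0 0;0 0 0 0;0 0 0 0;0 0 0 0" --fingers 0.3

```text
time: 27.38
tool_pos: [506.0, 196.6, 121.9]
tcp_rot: [-3.141, 0.0, 1.669]
contact_force: [-0.3, 0.2, 1.0]
grip_width: 59.7
finger_force: 0.0
```

Request:
apply_moves --motion "0 0 -0.005 0;0 0 -0.02 0;0 0 -0.04 0;0 0 -0.05 0;-0.03 0 -0.03 0;-0.05 0 0 0;0 0 0 0;0 0 0 0"

```text
time: 28.38
tool_pos: [513.8, 117.3, 267.2]
tcp_rot: [-3.141, -0.0, 1.668]
contact_force: [0.4, 0.4, 0.7]
grip_width: 59.8
finger_force: 0.0
```

```bash
python3 chk.py s6
python3 - <<'E'
from h import *
d=np.load("side.npz",allow_pickle=True);Q=cloud(d).reshape(-1,3);Q=Q[(abs(Q[:,0]-505)<30)&(abs(Q[:,1]-198)<30)]
print("start",np.histogram(Q[:,2],bins=np.arange(61,131,2))[0]);print(bot.get_obs()["contact_force"])
E
```

```text
(array([ 7,  1,  0,  0,  0,  4, 17, 31, 97, 49, 21, 15, 25, 19, 20, 22, 14,
       23, 26, 28, 67, 36, 20,  2,  0,  0,  0,  0,  8, 23, 20, 25, 28, 26]), array([ 61,  63,  65,  67,  69,  71,  73,  75,  77,  79,  81,  83,  85,
        87,  89,  91,  93,  95,  97,  99, 101, 103, 105, 107, 109, 111,
       113, 115, 117, 119, 121, 123, 125, 127, 129]))
start [  4   0   0   0   0   2  17  30 103  49  20  19  20  17  30  17  31  33
  31  47  97  58  24   2   0   0   0   0   0   0   0   0   0   0]
[-0.13621655  0.71008805 -0.8112127 ]
```

View pics/s6.png

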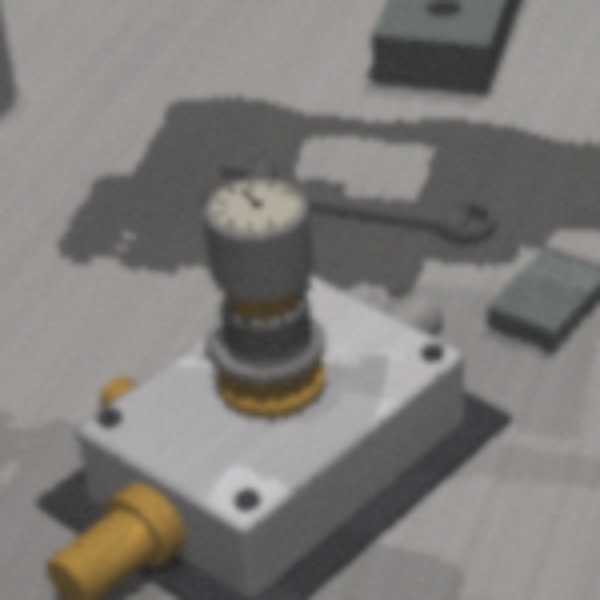

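The gauge stands upright in the coupler at crop (258,240). The sleeve heights match the start (forward), and the gripper is clear.

```bash
python3 -c "
from plant import bot
print(bot.close_job())"
```

```text
the job is handed in; nothing more can be done
None
```

The gauge is locked in the coupler with the sleeve back at its starting (forward) height, the gripper is clear, the spare was left untouched, and the job was handed in at about 28 s; downward force readings peaked at about 7 N, against the 28 N limit.

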